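# Hang a weld coupon on the turning coupon tree

## Task

Turn the coupon tree until its empty branch lies over the tongue of its base. Then hang the welded coupon that stands on the table on that branch by its window, so that it hangs free and upright with the branch still over the tongue. Do not knock the coupon over, and leave the hammer, collar, brush and angle iron where they are.

Things in the scene. Friction and masses are not known exactly. Their poses are not given: they have to be found in the camera images.
- stand: Fixed base of the coupon tree: blue disc 180 mm across, 10 mm high, with a flat tongue 50 mm wide, 8 mm high, reaching to 160 mm from the tree's axis. A hub 44 mm across rises to z = 60 mm. Origin: centre of the disc's underside, on the tree's vertical axis; x points along the tongue (roughly towards the robot), z up.
- tree (a joint): Turn of the tree about its upright axis, rad: angle from the tongue to the empty branch, anticlockwise from above. 0 or a full turn (6.283) = empty branch over the tongue. Turns both ways (limits -6.4 and 12.7, never in the way), starts between 1.0 and 5.3, stays where it is left; friction 0.15 N m: about 2 N sideways near a branch's end turns it.
- tree_top (a point): Centre of the column's top, on the tree's axis, 205 mm above the table; turns with the tree, x along the empty branch. Column 24 mm across, four level branches 90 degrees apart. Three carry fixed finished coupons, shaped like the loose one, plate square to the branch 70 mm from the axis, spanning 109 to 239 mm above the table; they do not come off. Nothing is higher than 239 mm.
- branch_seat (a point): Top of the empty branch's bar, 75 mm from the tree's axis, 205 mm above the table, where the coupon should hang. x outwards along the branch, z up; turns with the tree. Branch: round bar 10 mm thick, centre line 200 mm above the table, level to 105 mm from the axis, then a short upturned end, its top 217 mm above the table, 120 mm from the axis.
- branch_tip (a point): Centre of the bar at the upturned end of the empty branch, 115 mm from the axis, 212 mm above the table. Turns with the tree.
- pointer (a point): Point on the middle line of the tongue's top, 115 mm from the tree's axis, 8 mm above the table: the end of the empty branch belongs above it.
- coupon: Loose welded steel T coupon, about 0.4 kg, standing on its foot, 50 (x) by 60 (y) by 6 mm. Upright plate 8 mm thick (x), 60 mm wide (y), top 130 mm above the underside. Window through it along x: 40 mm wide, 50 high, from 46 to 96 mm above the underside; the solid head above it, 34 mm high, is the place to grip. Symmetric. Origin: centre of the underside; x the plate's normal, z up.
- window_top (a point): Middle of the upper edge of the coupon's window, 96 mm above the foot's underside: this edge rests on the branch when the coupon hangs. Axes as the coupon's.
- hammer: Bystander: hammer lying on the table on the far side. Origin: underside; x along the handle to the head.
- collar: Bystander: steel collar, 64 mm across, 35 mm high, on the table, far side, to the left. Origin: centre of its underside.
- brush: Bystander: wire brush, 190 mm long, 36 mm high, on the table far to the right. Origin: centre of its underside; x along it.
- angle: Bystander: piece of steel angle, 140 mm long, 50 mm high, on the table far to the left. Origin: centre of its underside; x along it.
Mind the look-alikes: they are no part of the job. What is shaped like the coupon but orange or yellow is not meant.

How it is judged:
On the way:
1. the empty branch has been turned over the tongue and stands still (horizontal distance between branch_tip and pointer below 0.03 m and velocity of joint tree between -0.1 and 0.1 rad/s), for 0.2 s.
At the end, for the whole second after the job is handed in: The coupon hangs at rest and upright (0.25 rad) on the empty branch: window's upper edge on the bar (-4 to +6 mm), 50 to 102 mm from the tree's axis, within 16 mm sideways of the branch, weight on the tree; the tree is still, the branch's end within 30 mm horizontally of the pointer point (all of step 1 and x of window_top in the frame of branch_seat between -0.025 and 0.027 m and y of window_top in the frame of branch_seat between -0.016 and 0.016 m and z of window_top in the frame of branch_seat between -0.004 and 0.006 m and angle between coupon's own z axis and vertical below 0.25 rad and linear speed of coupon below 0.03 m/s and contact force between coupon and stand above 1 N); the robot touches nothing.
It fails at once if the coupon is knocked over or tipped by more than 0.8 rad (angle between coupon's own z axis and vertical above 0.8 rad).
It fails at once if the hammer is moved by more than 30 mm (distance of hammer from where it was at the start of the episode above 0.03 m).
It fails at once if the steel collar is moved by more than 30 mm (distance of collar from where it was at the start of the episode above 0.03 m).
It fails at once if the wire brush is moved by more than 30 mm (distance of brush from where it was at the start of the episode above 0.03 m).
It fails at once if the piece of angle iron is moved by more than 30 mm (distance of angle from where it was at the start of the episode above 0.03 m).
It also fails if it takes over 72 s, if anything falls off the work surface, if the arm or the gripper's body presses on something with over 40 N, if the wrist force passes 120 N, or if a joint passes its speed limit or range.

## Robot

A 7-joint arm with a two-finger parallel gripper is mounted at the origin on the work surface. World frame = base frame: x ahead of the robot, y to its left, z up, the work surface at z = 0. Lengths are in m, angles in rad, forces in N, time in s.
With the tool pointing down it reaches from about 0.4 to 0.85 m from the base axis. Payload 4.4 kg.
Tool frame: the origin (TCP) lies midway between the tips of the shut fingers; the grasp point (between the pads) lies 19 mm behind it; z points along the fingers, x is the direction in which the jaws open and shut, and the axes are right-handed (so a half turn about z gives the same grasp; the last joint's range is limited). The gripper opens to 94 mm and grips with 3 to 60 N. Pads are 16 mm wide; open, the fingers measure 119 mm over their backs; the gripper's body (75 mm by 177 mm) begins 78 mm behind the grasp point.
Start: joints at [1.111, 0.628, 0.038, 1.517, -0.027, 0.996, -0.02], TCP at [0.249, -0.6, 0.205] pointing down, gripper open.
Joint ranges: [-3.06, 3.06], [-0.37, 2.12], [-1.25, 1.32], [0.18, 2.47], [-1.1, 4.24], [0.23, 1.98], [-2.94, 2.94]. Speed limits (rad/s): [2.57, 2.57, 3.14, 3.14, 3.14, 3.14, 3.14].

## Interface

Orientations are given as [roll, pitch, yaw] about the fixed x, y, z axes, in that order (R = Rz(yaw) Ry(pitch) Rx(roll)).
In Python, from rig import readout, read_camera, camera_model, order gives the robot as it stands.
- The arm moves only by the tool arm_command, never from a script. Its arguments are lists of equal length, an entry for each row: "xyz": the shift along the world's x, y, z in m, a list of three; "turn": the turn about the world's z in degrees; "fingers": the opening, from 0 (shut) to 1 (fully open). In form: {"xyz": [[tx, ty, tz], ...], "turn": [turn, ...], "fingers": [fingers, ...]}. A call has 1 to 8 rows; each row is the pose to reach, as a shift and turn from the pose commanded when the call began; what a row does not reach only later rows make up. A row lasts 1/8 s, in which the tool goes at most 62.5 mm and 10.7 degrees, less where a joint would pass 70% of its speed; a pose out of reach is approached as far as the arm can. A call with a gripper value outside its range is refused whole. The fingers move at their own pace and stop on an object; "force" is the grip in N (left out, the last holds). Time passes only in rows, so rows that repeat a pose let the fingers close. It gives the time, the measured TCP pose, the force and the opening at its end, in the units of the state.
- readout.observe(): the state, without advancing time (a new reading comes with each control period).
- read_camera(name): name is "scene" or "top" or "wrist"; returns the picture (400x640x3 uint8, blue, green, red); there is no depth.
- camera_model(name): a dict with "intrinsics" (3x3 intrinsics, pixels), "R" (3x3) and "t" (3): a world point X has camera coordinates R X + t. Camera axes: x right, y down, z forward; pixel columns grow to the right and rows downward; lengths in m; the calibration is good to about 2 mm. The wrist camera is an equidistant fisheye: a pixel r from the principal point sees the ray r / f radians off the axis. A picture is of the moment at which its call begins: read the wrist's pose just before it. camera_model takes no time and is no camera call; for the wrist camera it gives the pose at the moment of the call.
- order.job_done(): hands the job in, once; it reports no verdict.
The state is a dict: "time": time; "q": joint angles; "joint_vel": joint speeds; "effort": joint torques, N m; "tcp_pos": TCP position; "orientation": TCP orientation; "contact_force": force on the tool from outside, world axes, zero at the start; "ft_torque": the same for the moment, N m; "opening": opening from 0.0 (shut) to 1.0 (fully open).
Only numpy, scipy, OpenCV 4.12 (cv2) and the standard library are available. Lean on these libraries where they do the work, as an engineer would, in place of code of your own. Each camera call takes 0.05 s, during which the arm holds its last target. There are 200 camera calls.

## Working session

There is one attempt and no reset: what is moved stays moved. The work goes in short steps, Python scripts to look and compute and a tool call to move; the robot and the scene stay as the last step left them, time stands still between calls to the robot, and variables do not carry over. Pictures are saved under pics/ and viewed, about 8 in all and at most 12, crops included, and the job is handed in when it is done.

Besides the shell and the picture viewer there is one more tool, called as name(argument=value, ...) on one line, values as JSON. arm_command: Moves the arm, as the interface text tells. Its arguments: {"type":"object","properties":{"xyz":{"type":"array"},"turn":{"type":"array"},"fingers":{"type":"array"},"force":{"type":"number"}},"required":["xyz","turn","fingers"]}

```bash
mkdir -p pics; ls; cat > h.py <<'E'
import numpy as np, cv2
from rig import readout, read_camera, camera_model, order
def ray(cam,px):
    m=cam if isinstance(cam,dict) else camera_model(cam)
    K,R,t=map(np.array,(m["intrinsics"],m["R"],m["t"]))
    d=R.T@np.linalg.inv(K)@np.array([px[0],px[1],1.0]); return -R.T@t,d
def onz(cam,px,z):
    c,d=ray(cam,px); return c+d*(z-c[2])/d[2]
def proj(cam,X):
    m=camera_model(cam); K,R,t=map(np.array,(m["intrinsics"],m["R"],m["t"]))
    p=K@(R@np.array(X)+t); return p[:2]/p[2]
E
python3 - <<'E'
from h import *
for n in ("scene","top"):
    im=read_camera(n); cv2.imwrite(f"pics/{n}0.png",im)
    m=camera_model(n); print(n,np.round(m["intrinsics"],1).tolist(), np.round(-np.array(m["R"]).T@np.array(m["t"]),3))
s=readout.observe(); print(s)
E
```

```text
pics
scene [[451.2, 0.0, 324.5], [0.0, 451.2, 198.1], [0.0, 0.0, 1.0]] [ 1.378 -0.121  1.163]
top [[485.5, 0.0, 315.0], [0.0, 485.5, 201.9], [0.0, 0.0, 1.0]] [ 0.37  -0.01   1.452]
{'time': 0.1, 'q': array([ 1.11119095,  0.62923666,  0.03843818,  1.51822086, -0.02701546,
        0.99629206, -0.019987  ]), 'joint_vel': array([ 2.05484560e-04, -2.02781811e-03, -7.89353543e-04, -2.24346852e-03,
        7.35952766e-05, -4.03375591e-04, -8.45331187e-04]), 'effort': array([ 2.45377225e-03, -5.50799131e+01,  1.14741113e+00, -1.87121612e+01,
       -5.21684380e-02,  1.91374880e-02,  7.25843415e-05]), 'tcp_pos': array([ 0.24922627, -0.59970231,  0.20467202]), 'orientation': array([-3.14159018e+00,  1.63952938e-03, -1.17697998e+00]), 'contact_force': array([ 0.14943862, -0.59994645, -0.32294364]), 'ft_torque': array([ 0.0453455 , -0.00119245, -0.00613531]), 'opening': 0.9991151492712628}
```

View pics/scene0.png

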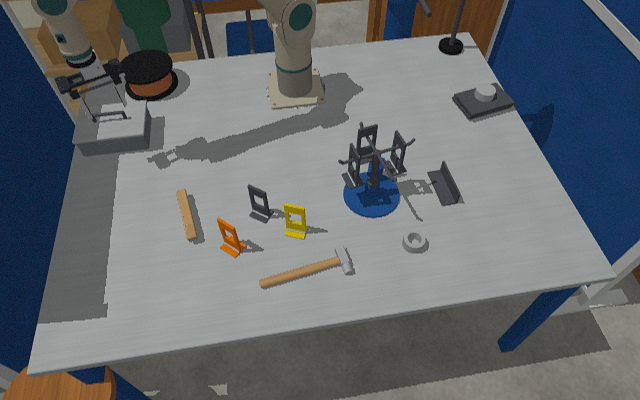

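View pics/top0.png

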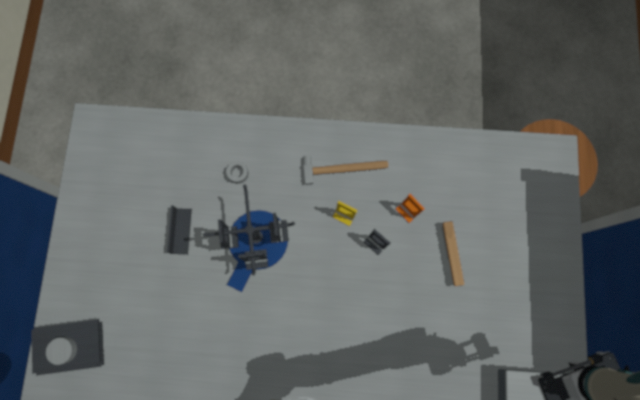

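The scene view shows three loose T-coupons: dark grey at (259,203), orange at (229,238) and yellow at (295,220). The grey one fits, since orange and yellow are excluded. The tree is at scene (372,185) and top (258,240), with its tongue at top (238,283). I'll confirm in an enlarged crop.

```bash
python3 - <<'E'
from h import *
a=cv2.imread("pics/scene0.png"); b=cv2.imread("pics/top0.png")
A=cv2.resize(a[110:260,230:430],(800,600),interpolation=cv2.INTER_CUBIC)
B=cv2.resize(b[170:300,200:400],(800,520),interpolation=cv2.INTER_CUBIC)
cv2.imwrite("pics/cA.png",A); cv2.imwrite("pics/cB.png",B)
hsv=cv2.cvtColor(b,cv2.COLOR_BGR2HSV)
m=cv2.inRange(hsv,(100,120,40),(125,255,255)); m[:170]=0;m[310:]=0;m[:,:200]=0;m[:,320:]=0
c=max(cv2.findContours(m,0,1)[0],key=cv2.contourArea); print("bbox",cv2.boundingRect(c))
h=cv2.convexHull(c)[:,0]
P=np.array([onz("top",p,0.009)[:2] for p in h]); print(np.round(np.c_[h,P],3))
# coupon dark mask
g=cv2.cvtColor(b,cv2.COLOR_BGR2GRAY); print(g[225:258,355:395:2])
E
```

```text
bbox (228, 233, 24, 58)
[[2.45e+02 2.33e+02 5.67e-01 2.14e-01]
 [2.47e+02 2.35e+02 5.61e-01 2.07e-01]
 [2.48e+02 2.39e+02 5.49e-01 2.03e-01]
 [2.49e+02 2.46e+02 5.29e-01 1.98e-01]
 [2.51e+02 2.70e+02 4.58e-01 1.85e-01]
 [2.51e+02 2.72e+02 4.52e-01 1.85e-01]
 [2.41e+02 2.90e+02 3.98e-01 2.09e-01]
 [2.40e+02 2.90e+02 3.98e-01 2.12e-01]
 [2.28e+02 2.84e+02 4.13e-01 2.49e-01]
 [2.28e+02 2.83e+02 4.16e-01 2.49e-01]
 [2.31e+02 2.49e+02 5.16e-01 2.51e-01]
 [2.38e+02 2.34e+02 5.62e-01 2.34e-01]
 [2.39e+02 2.33e+02 5.65e-01 2.32e-01]]
[[132 133 132 133 132 133 133 133 134 133 134 134 133 134 133 134 134 134
  134 134]
 [133 134 133 134 134 133 134 133 133 133 133 132 132 132 133 132 133 132
  134 133]
 [133 133 134 133 133 134 134 134 134 130 130 132 132 132 132 132 132 132
  132 132]
 [133 133 133 134 134 134 134 134 133 122 120 131 133 132 133 132 132 131
  133 131]
 [133 134 134 134 133 134 134 133 130 107 105 128 133 133 132 133 132 132
  132 132]
 [133 134 134 134 134 134 135 134 122  86  85 118 131 133 133 133 133 132
  132 132]
 [132 134 134 135 134 135 135 133 109  64  67 101 124 132 
[... 1537 characters left out ...]
 132 134
  133 133]
 [133 133 134 134 134 133 132 130 110  77  62  62  66  93 120 130 133 133
  133 133]
 [133 133 134 133 134 133 133 132 123  98  69  63  70 100 127 133 132 132
  133 133]
 [133 133 132 132 133 132 132 133 130 115  83  65  76 112 130 132 133 133
  132 132]
 [133 133 133 132 132 132 132 132 132 127 101  72  89 122 132 133 132 132
  132 132]
 [132 132 132 132 133 133 133 133 132 130 116  90 107 128 132 133 132 133
  132 132]
 [133 133 132 133 133 133 133 132 132 132 127 114 122 131 132 132 133 132
  132 132]
 [131 132 131 133 134 133 133 131 132 132 132 128 130 131 132 132 131 131
  131 132]
 [132 132 132 132 133 132 132 132 132 132 132 131 131 133 132 132 132 132
  132 132]]
```

View pics/cA.png

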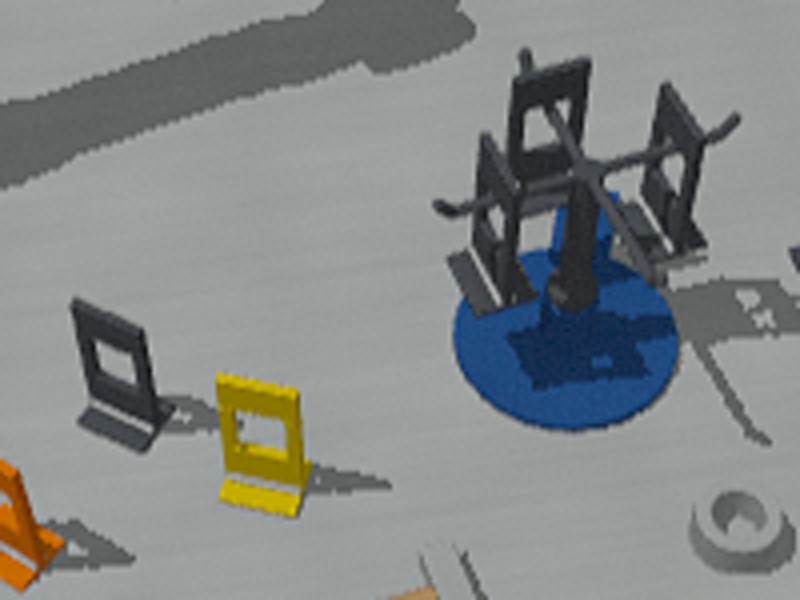

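View pics/cB.png

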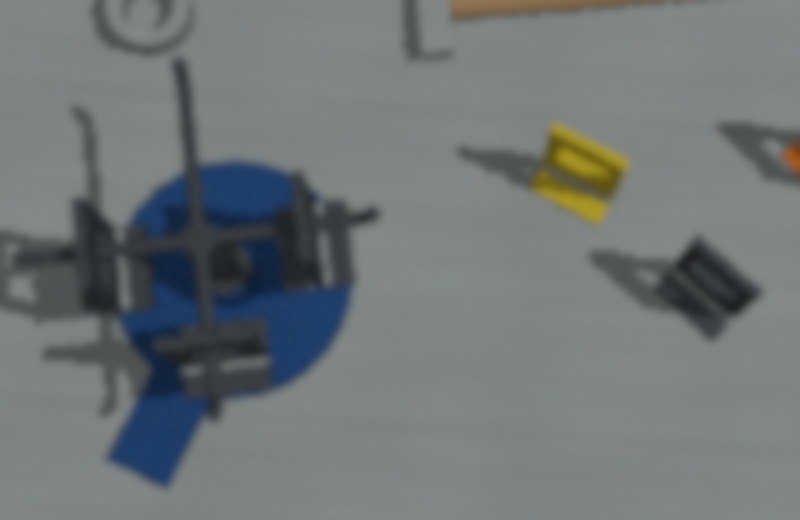

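The crops confirm the grey coupon at scene (258,203) and top (376,242). The empty branch runs from the column top at top px (250.7,229.5) to its tip at (245,185.5), nearly straight away from the robot. The tongue's end is at about (234.4,288). Now I'll compute positions.

```bash
python3 - <<'E'
from h import *
T=lambda x,y:(200+(x+.5)/4-.5,170+(y+.5)/4-.5)
S=lambda x,y:(230+(x+.5)/4-.5,110+(y+.5)/4-.5)
b=cv2.imread("pics/top0.png"); 
hsv=cv2.cvtColor(b,cv2.COLOR_BGR2HSV)
m=cv2.inRange(hsv,(95,100,20),(130,255,255)); m[:170]=0;m[310:]=0;m[:,:200]=0;m[:,320:]=0
pts=cv2.findNonZero(m)[:,0]; W=np.array([onz("top",p,.009)[:2] for p in cv2.convexHull(pts)[:,0]])
# disc circle fit: hull points away from tongue (algebraic), 
c0=onz("top",T(236,278),.01)[:2]; 
D=W[(W[:,0]>c0[0]-.03)&(np.hypot(*(W-c0).T)<.1)]
A=np.c_[2*D,np.ones(len(D))]; s=np.linalg.lstsq(A,(D**2).sum(1),rcond=None)[0]; print("disc",c0,s[:2],np.sqrt(s[2]+s[:2]@s[:2]))
coltop=onz("top",T(203,238),.205)[:2]; print("col",coltop,"scene col",onz("scene",S(588,172),.205)[:2])
tip=onz("top",T(180,62),.217)[:2]; v=tip-coltop; print("tip",tip,np.hypot(*v),np.degrees(np.arctan2(v[1],v[0])))
tipS=onz("scene",S(655,275),.212)[:2];print("tip scene",tipS)
te=[onz("top",T(*q),.008)[:2] for q in((107,458),(168,487))]; w=sum(te)/2-coltop
print("tongue",te,np.linalg.norm(te[0]-te[1]),np.hypot(*w),np.degrees(np.arctan2(w[1],w[0])))
# coupon
a,bb=[onz("scene",S(*q),.13)[:2] for q in((73,299),(145,331))]; print("scene plate top (far? edge)",a,bb,np.linalg.norm(a-bb),np.degrees(np.arctan2(*(a-bb)[::-1])))
a,bb=[onz("scene",S(*q),.003)[:2] for q in((78,419),(150,451))]; print("foot near-cam edge",a,bb,np.linalg.norm(a-bb))
a,bb=[onz("top",T(*q),.13)[:2] for q in((700,238),(760,293))]; print("top: plate top",a,bb,np.linalg.norm(a-bb),np.degrees(np.arctan2(*(a-bb)[::-1])))
E
```

```text
disc [0.55101436 0.17116657] [0.55110121 0.17428337] 0.08683242491507408
col [0.55106621 0.17050091] scene col [0.55293752 0.17158616]
tip [0.66429033 0.19502294] 0.11584917447439957 12.220358560909151
tip scene [0.65727518 0.19206683]
tongue [array([0.41239867, 0.2535312 ]), array([0.39463004, 0.20677487])] 0.05001879055982051 0.15915378191070095 157.9875474759568
scene plate top (far? edge) [ 0.5459227  -0.20311636] [ 0.58370915 -0.15432184] 0.061714836414343485 -127.75417999860522
foot near-cam edge [ 0.56264694 -0.21758682] [ 0.60160778 -0.16530681] 0.06520081379286059
top: plate top [ 0.58546507 -0.15978077] [ 0.55030396 -0.20236437] 0.05522378532392944 50.45364082354798
```

arm_command(xyz=[[0,0,0.06],[0,0,0.12],[0.03,0.05,0.13],[0.06,0.1,0.13],[0.09,0.15,0.13],[0.12,0.2,0.13],[0.15,0.25,0.13],[0.18,0.3,0.13]], turn=[0,0,0,0,0,0,0,0], fingers=[0.6,0.6,0.6,0.6,0.6,0.6,0.6,0.6], force=20)

```text
time: 1.1
tcp_pos: [0.43, -0.2984, 0.3353]
orientation: [3.141, 0.0, -1.177]
contact_force: [0.5, -0.2, -0.5]
opening: 0.601
```

arm_command(xyz=[[0.025,0.055,0],[0.05,0.11,0],[0.08,0.165,0],[0.11,0.22,0],[0.14,0.275,0],[0.17,0.33,0],[0.195,0.385,0],[0.215,0.44,0]], turn=[0,0,0,0,-3,-6,-9,-10.4], fingers=[0.6,0.6,0.6,0.6,0.6,0.6,0.6,0.6])

```text
time: 2.1
tcp_pos: [0.6449, 0.1414, 0.3348]
orientation: [3.141, -0.0, -1.36]
contact_force: [0.8, 0.1, -0.6]
opening: 0.599
```

arm_command(xyz=[[0,0.05,0],[0,0.05,0],[0,0.05,-0.05],[0,0.05,-0.1],[0,0.05,-0.14],[0,0.05,-0.155],[0,0.05,-0.155]], turn=[0,0,0,0,0,0,0], fingers=[0.6,0.6,0.6,0.6,0.6,0.4,0.4])

```text
time: 2.98
tcp_pos: [0.6444, 0.1888, 0.1801]
orientation: [3.14, -0.001, -1.359]
contact_force: [-0.4, -0.5, -0.1]
opening: 0.43
```

```bash
python3 - <<'E'
from h import *
w=read_camera("wrist"); s=read_camera("scene")
cv2.imwrite("pics/w1.png",np.hstack([cv2.resize(w[:, 120:520],(400,400)),cv2.resize(s[100:240,300:440],(400,400),interpolation=2)]))
E
```

```text
(no output)
```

View pics/w1.png

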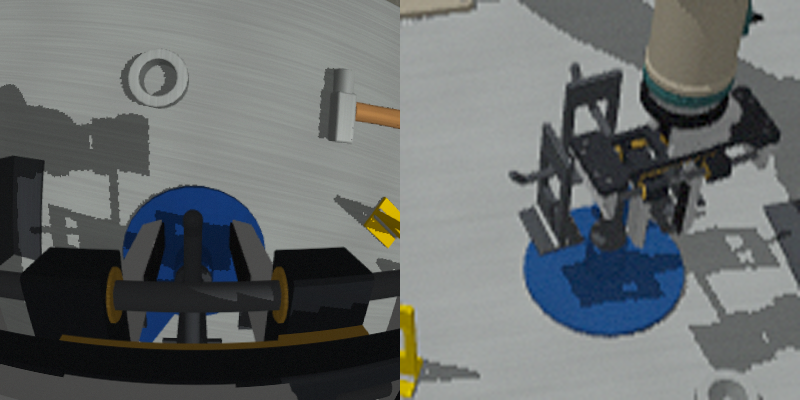

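The fingers straddle the empty branch: its tip is at wrist (193,215), between the fingers. Next, the arc's waypoints.

```bash
python3 - <<'E'
import numpy as np
c=np.array([.5515,.171]); r=.095; a0=12.2
p=lambda a:c+r*np.array([np.cos(np.radians(a)),np.sin(np.radians(a))])
A=a0+np.r_[np.arange(1,16)*9.3,np.linspace(141,145.8,3)]
start=np.array([.6444,.1909])
for k in range(0,len(A),8):
    print([[*np.round(p(a)-start,3).tolist(),0] for a in A[k:k+8]],np.round(A[k:k+8]-(a0 if k==0 else A[k-1]),1).tolist()); start=p(A[min(k+7,len(A)-1)])
E
```

```text
[[-0.005, 0.015, 0], [-0.011, 0.029, 0], [-0.02, 0.041, 0], [-0.031, 0.052, 0], [-0.044, 0.061, 0], [-0.057, 0.068, 0], [-0.072, 0.073, 0], [-0.087, 0.075, 0]] [9.3, 18.6, 27.9, 37.2, 46.5, 55.8, 65.1, 74.4]
[[-0.015, -0.0, 0], [-0.031, -0.003, 0], [-0.045, -0.008, 0], [-0.058, -0.016, 0], [-0.071, -0.025, 0], [-0.081, -0.037, 0], [-0.089, -0.05, 0], [-0.09, -0.052, 0]] [9.3, 18.6, 27.9, 37.2, 46.5, 55.8, 65.1, 66.6]
[[-0.002, -0.004, 0], [-0.003, -0.007, 0]] [2.4, 4.8]
```

arm_command(xyz=[[-0.005,0.015,0],[-0.011,0.029,0],[-0.02,0.041,0],[-0.031,0.052,0],[-0.044,0.061,0],[-0.057,0.068,0],[-0.072,0.073,0],[-0.087,0.075,0]], turn=[9.3,18.6,27.9,37.2,46.5,55.8,65.1,74.4], fingers=[0.2,0.2,0.2,0.2,0.2,0.2,0.2,0.2])

```text
time: 4.08
tcp_pos: [0.5597, 0.2661, 0.1831]
orientation: [-3.138, -0.006, -0.055]
contact_force: [2.8, 1.1, -0.4]
opening: 0.203
```

arm_command(xyz=[[-0.015,0,0],[-0.031,-0.003,0],[-0.045,-0.008,0],[-0.058,-0.016,0],[-0.071,-0.025,0],[-0.081,-0.037,0],[-0.089,-0.05,0],[-0.09,-0.052,0]], turn=[9.3,18.6,27.9,37.2,46.5,55.8,65.1,66.6], fingers=[0.2,0.2,0.2,0.2,0.2,0.2,0.2,0.2])

```text
time: 5.08
tcp_pos: [0.4685, 0.2121, 0.1819]
orientation: [3.139, -0.001, 1.101]
contact_force: [0.3, -0.2, 0.2]
opening: 0.198
```

arm_command(xyz=[[-0.002,-0.004,0],[-0.003,-0.007,0],[-0.003,-0.007,0],[-0.003,-0.007,0],[-0.003,-0.007,0]], turn=[2.4,4.8,4.8,4.8,4.8], fingers=[0.2,0.2,0.1,0.08,0.08], force=5)

```text
time: 5.7
tcp_pos: [0.4652, 0.2063, 0.181]
orientation: [3.14, -0.001, 1.186]
contact_force: [2.0, 0.2, 5.3]
opening: 0.106
```

arm_command(xyz=[[0,0,0],[0,0,0],[0,0,0.03],[0,0,0.08],[0,0,0.13],[0.02,-0.04,0.16],[0.04,-0.09,0.16],[0.04,-0.15,0.16]], turn=[0,0,0,0,0,-10,-20,-30], fingers=[0.3,0.4,0.4,0.5,0.5,0.5,0.5,0.5], force=20)

```text
time: 6.7
tcp_pos: [0.505, 0.0543, 0.3403]
orientation: [-3.141, -0.0, 0.657]
contact_force: [0.2, 0.2, -1.1]
opening: 0.501
```

arm_command(xyz=[[0.01,-0.05,0],[0.02,-0.1,-0.01],[0.03,-0.15,-0.02],[0.04,-0.18,-0.03],[0.05,-0.21,-0.04],[0.055,-0.225,-0.05],[0.06,-0.235,-0.06],[0.06,-0.237,-0.06]], turn=[-10,-20,-30,-40,-50,-60,-70,-76.5], fingers=[0.6,0.6,0.6,0.6,0.6,0.6,0.6,0.6])

```text
time: 7.7
tcp_pos: [0.5632, -0.182, 0.2787]
orientation: [3.14, 0.003, -0.678]
contact_force: [-0.2, -0.5, 1.1]
opening: 0.599
```

```bash
python3 - <<'E'
from h import *
m=camera_model("wrist"); s=readout.observe(); w=read_camera("wrist"); t=read_camera("top")
np.savez("w2.npz",K=m["intrinsics"],R=m["R"],t=m["t"]); cv2.imwrite("pics/w2.png",w); cv2.imwrite("pics/t2.png",t)
print(s["tcp_pos"],np.degrees(s["orientation"]),np.round(m["intrinsics"],1).tolist(),np.round(-m["R"].T@m["t"],3))
cv2.imwrite("pics/v2.png",np.vstack([cv2.resize(t[170:300,200:330],(400,400),interpolation=2), cv2.resize(w[:,:],(400,200))])[:600])
E
```

```text
[ 0.56319    -0.18201346  0.27865914] [179.8988416    0.19741106 -38.86595971] [[309.7, 0.0, 316.7], [0.0, 309.7, 196.3], [0.0, 0.0, 1.0]] [ 0.607 -0.13   0.458]
```

View pics/v2.png

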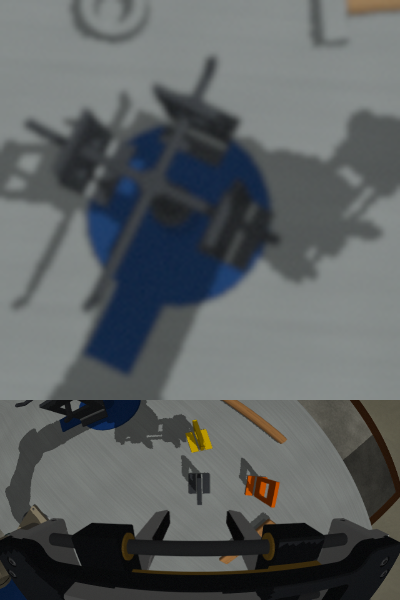

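View pics/w2.png

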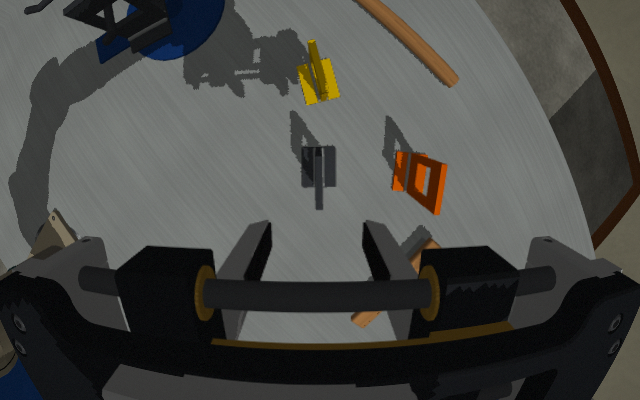

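In the top crop the branch lies along the tongue, with its tip at full-image (230,269). In the wrist view the grey coupon is centred between the fingers, its top edge running from (319,150) to (319,210). Now I'll measure both.

```bash
cat >> h.py <<'E'
def fish(d,px,z):
    K,R,t=d["K"],d["R"],d["t"]; v=np.array([(px[0]-K[0,2])/K[0,0],(px[1]-K[1,2])/K[1,1]]); th=np.hypot(*v)
    c=np.r_[v/th*np.sin(th),np.cos(th)]; w=R.T@c; o=-R.T@t; return o+w*(z-o[2])/w[2]
E
python3 - <<'E'
from h import *
d=np.load("w2.npz"); w=cv2.imread("pics/w2.png"); g=cv2.cvtColor(w,6)
T=lambda x,y:(200+(x+.5)/3.0769-.5,170+(y+.5)/3.0769-.5)
tip=onz("top",T(92,305),.217)[:2]; print("tip",tip,tip-[.551,.171],np.degrees(np.arctan2(*(tip-[.551,.171])[::-1])),"tip should",np.array([.551,.171])+.115*np.array([np.cos(2.7576),np.sin(2.7576)]))
te=[onz("top",T(*q),.008)[:2] for q in((83,356),(131,373))]; print("tongue end",sum(te)/2)
print(g[195:212:2,308:332]); print(g[140:156:1,319])
gx=g[188:208].astype(float).mean(0); print(np.round(gx[300:340]))
for rows in((190,196),(202,208)):
    r=g[rows[0]:rows[1],308:332].astype(float).mean(0); bg=max(r); wt=bg-r; wt[wt<.5*wt.max()]=0
    u=308+(wt*np.arange(24)).sum()/wt.sum(); v=sum(rows)/2-.5; print(u,v,fish(d,(u,v),.13))
print("end far",fish(d,(319,210),.13))
E
```

```text
tip [0.44486442 0.21148238] [-0.10613558  0.04048238] 159.12207962051778 tip should [0.44437473 0.21408191]
tongue end [0.40251604 0.22875278]
[[120 119 120 116 117 120 103  61  46  44  44  47  46  49  69 106 120 120
  120 121 122 121 123 124]
 [119 118 117 119 116 119 105  63  47  45  46  44  48  48  69 103 119 121
  121 120 121 120 122 121]
 [121 121 119 117 119 119 103  60  47  42  44  47  47  48  69 106 118 119
  120 121 121 120 119 121]
 [118 121 120 119 119 118 111  85  49  45  45  45  50  50  71 104 118 119
  117 119 120 120 120 119]
 [118 118 120 121 122 120 111  85  51  43  45  49  46  48  71 106 120 120
  120 119 120 119 122 122]
 [118 120 119 121 120 121 113  87  49  45  44  46  48  46  54 101 120 119
  122 119 119 119 120 120]
 [120 121 122 118 118 120 113  86  48  46  49  44  46  48  55 104 122 119
  117 119 119 119 117 120]
 [119 120 119 120 118 118 118 110  63  59  59  61  59  60  70 107 120 119
  119 118 118 120 120 122]
 [121 117 117 121 120 120 119 118 121 118 121 120 119 117 119 118 118 120
  121 119 120 120 121 119]]
[124 125 101 115  99  66  60  21  18  18  17  17  20  19  20  21]
[119. 119. 119. 119. 119. 119. 119. 119. 119. 119. 118. 119. 119. 119.
 107.  72.  48.  44.  45.  46.  47.  48.  66. 105. 120. 120. 120. 121.
 121. 121. 121. 122. 122. 122. 122. 122. 123. 123. 123. 123.]
318.45647193585336 192.5 [ 0.56020028 -0.18821562  0.13      ]
318.9182389937107 204.5 [ 0.55213745 -0.19902862  0.13      ]
end far [ 0.5482764  -0.20396886  0.13      ]
```

Both check out: the branch tip is at about (0.445,0.211), against a pointer at (0.444,0.214). The coupon head is at about (0.567,-0.180), with the plate line at 52°, which agrees with the scene and top views. I'll grasp high on the head so the fingertips stay clear of the bar.

arm_command(xyz=[[0.0035,0.0015,-0.04],[0.0035,0.0015,-0.08],[0.0035,0.0015,-0.12],[0.0035,0.0015,-0.15],[0.0035,0.0015,-0.168],[0.0035,0.0015,-0.174],[0.0035,0.0015,-0.174],[0.0035,0.0015,-0.174]], turn=[0.9,0.9,0.9,0.9,0.9,0.9,0.9,0.9], fingers=[0.5,0.5,0.5,0.5,0.5,0.5,0.5,0.4])

```text
time: 8.8
tcp_pos: [0.5688, -0.1799, 0.1076]
orientation: [-3.141, -0.002, -0.657]
contact_force: [0.2, 0.5, 0.1]
opening: 0.428
```

arm_command(xyz=[[0,0,0],[0,0,0],[0,0,0],[0,0,0],[0,0,0]], turn=[0,0,0,0,0], fingers=[0.25,0.15,0.05,0.03,0.03], force=25)

```text
time: 9.43
tcp_pos: [0.5678, -0.1798, 0.1065]
orientation: [3.141, 0.0, -0.657]
contact_force: [-0.2, -0.3, 0.4]
opening: 0.083
```

arm_command(xyz=[[0,0,0.01],[0,0,0.03],[0,0,0.07],[0,0,0.12],[-0.02,0.02,0.16],[-0.05,0.05,0.18],[-0.085,0.085,0.18],[-0.11,0.12,0.18]], turn=[0,0,0,0,0,0,0,4], fingers=[0.03,0.03,0.03,0.03,0.03,0.03,0.03,0.03])

```text
time: 10.42
tcp_pos: [0.456, -0.0588, 0.2869]
orientation: [3.141, -0.0, -0.586]
contact_force: [1.1, 0.1, -3.6]
opening: 0.082
```

arm_command(xyz=[[-0.02,0.035,0],[-0.035,0.075,0],[-0.045,0.12,0],[-0.055,0.17,0],[-0.065,0.22,0],[-0.073,0.26,0],[-0.08,0.29,-0.005],[-0.083,0.302,-0.01]], turn=[2,4,6,8,10,11.6,11.6,11.6], fingers=[0.03,0.03,0.03,0.03,0.03,0.03,0.03,0.03])

```text
time: 11.42
tcp_pos: [0.3741, 0.2438, 0.2766]
orientation: [-3.141, 0.0, -0.382]
contact_force: [-0.7, -0.1, -2.9]
opening: 0.085
```

arm_command(xyz=[[0,0,-0.015],[0,0,-0.03],[0,0,-0.036],[0,0,-0.036],[0,0,-0.036]], turn=[0,0,0,0,0], fingers=[0.03,0.03,0.03,0.03,0.03])

```text
time: 12.05
tcp_pos: [0.3753, 0.2422, 0.2408]
orientation: [-3.141, -0.0, -0.385]
contact_force: [0.0, 0.2, -3.7]
opening: 0.084
```

```bash
python3 - <<'E'
from h import *
s=readout.observe(); print(s["tcp_pos"],np.degrees(s["orientation"]),s["opening"])
m=camera_model("wrist"); np.savez("w3.npz",K=m["intrinsics"],R=m["R"],t=m["t"]); w=read_camera("wrist"); t=read_camera("top"); c=read_camera("scene")
for n,i in(("w3",w),("t3",t),("s3",c)): cv2.imwrite(f"pics/{n}.png",i)
cv2.imwrite("pics/v3.png",np.hstack([cv2.resize(w[60:360,160:460],(450,450),interpolation=2),cv2.resize(c[90:230,300:409],(350,450),interpolation=2)]))
E
```

```text
[0.37530382 0.24221513 0.24075082] [-1.79967331e+02 -2.32091485e-02 -2.20682332e+01] 0.08394083403267422
```

View pics/v3.png

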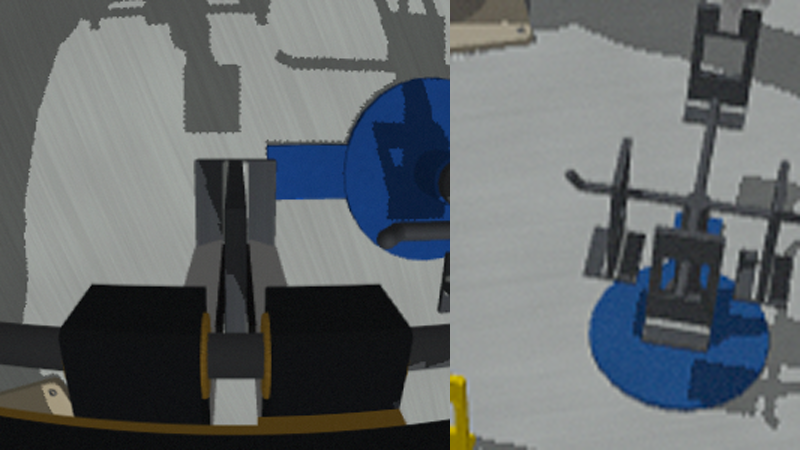

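The coupon is held upright between the jaws just outside the branch. The branch tip is at wrist crop (385,238), its bar running right at row 231. I'll check the lateral alignment.

```bash
python3 - <<'E'
from h import *
d=np.load("w3.npz"); g=cv2.cvtColor(cv2.imread("pics/w3.png"),6)
ax=np.array([.5515,.171]); u=np.array([np.cos(np.radians(158)),np.sin(np.radians(158))]); n=np.array([-u[1],u[0]])
def rep(nm,P): v=P[:2]-ax; print(nm,np.round(P,4),"r",round(v@u,4),"lat",round(v@n,4))
for x in (425,430,436,442,448,454): 
    col=g[196:234,x].astype(int); print(x,col.tolist())
E
```

```text
425 [30, 30, 27, 28, 29, 27, 30, 28, 29, 30, 45, 46, 40, 28, 27, 27, 30, 30, 36, 40, 42, 43, 47, 48, 50, 52, 56, 56, 56, 55, 55, 56, 55, 56, 90, 136, 156, 153]
430 [30, 30, 27, 28, 30, 30, 30, 28, 28, 29, 51, 43, 32, 29, 35, 41, 45, 48, 51, 57, 61, 59, 56, 57, 55, 55, 56, 57, 56, 56, 58, 57, 55, 55, 54, 72, 110, 159]
436 [29, 29, 27, 27, 27, 28, 28, 27, 28, 29, 31, 37, 32, 32, 39, 41, 48, 52, 57, 60, 63, 62, 59, 56, 47, 55, 55, 54, 56, 54, 56, 54, 57, 58, 56, 55, 78, 119]
442 [28, 29, 29, 29, 28, 28, 30, 29, 29, 31, 52, 42, 32, 30, 36, 42, 49, 51, 57, 61, 66, 63, 59, 57, 51, 55, 55, 57, 57, 56, 56, 57, 56, 56, 56, 56, 58, 104]
448 [30, 27, 28, 27, 28, 29, 29, 29, 29, 32, 56, 38, 29, 33, 35, 43, 49, 52, 56, 61, 62, 60, 57, 57, 54, 55, 52, 55, 55, 55, 57, 54, 58, 55, 57, 58, 75, 130]
454 [29, 27, 27, 28, 29, 29, 30, 27, 35, 46, 53, 37, 27, 35, 37, 44, 52, 53, 58, 60, 63, 61, 59, 57, 52, 55, 54, 56, 57, 56, 54, 56, 56, 56, 56, 54, 147, 153]
```

```bash
python3 - <<'E'
from h import *
d=np.load("w3.npz")
ax=np.array([.5515,.171]); u=np.array([np.cos(np.radians(158)),np.sin(np.radians(158))]); n=np.array([-u[1],u[0]])
def rep(nm,P): v=P[:2]-ax; print(nm,np.round(P,4),"r",round(v@u,4),"lat",round(v@n,4))
for x,a,b in((436,205.5,219.5),(448,205.3,219.5),(454,204.5,219.5)):
    for r in(a,(a+b)/2,b): rep((x,r),fish(d,(x,r),.2))
rep("tip",fish(d,(416,219),.212))
rep("tcp",np.array([.3753,.2422,.24]))
# plate in jaws: top at z~.264
E
```

```text
(436, 205.5) [0.4642 0.2143 0.2   ] r 0.0972 lat -0.0074
(436, 212.5) [0.4626 0.2089 0.2   ] r 0.0966 lat -0.0018
(436, 219.5) [0.461  0.2033 0.2   ] r 0.096 lat 0.0039
(448, 205.3) [0.4739 0.2105 0.2   ] r 0.0868 lat -0.0075
(448, 212.4) [0.4723 0.2048 0.2   ] r 0.0861 lat -0.0017
(448, 219.5) [0.4708 0.1991 0.2   ] r 0.0854 lat 0.0042
(454, 204.5) [0.479 0.209 0.2  ] r 0.0815 lat -0.0081
(454, 212.0) [0.4774 0.203  0.2   ] r 0.0807 lat -0.0019
(454, 219.5) [0.4758 0.1969 0.2   ] r 0.0799 lat 0.0043
tip [0.4431 0.2155 0.212 ] r 0.1172 lat -0.0007
tcp [0.3753 0.2422 0.24  ] r 0.19 lat -0.0
```

arm_command(xyz=[[0.017,-0.006,0],[0.034,-0.013,0],[0.051,-0.0195,0],[0.068,-0.026,0],[0.085,-0.033,0],[0.097,-0.038,0],[0.105,-0.041,0],[0.105,-0.041,0]], turn=[0,0,0,0,0,0,0,0], fingers=[0.03,0.03,0.03,0.03,0.03,0.03,0.03,0.03])

```text
time: 13.2
tcp_pos: [0.4802, 0.2011, 0.2403]
orientation: [-3.142, 0.0, -0.385]
contact_force: [0.5, 0.2, -3.0]
opening: 0.083
```

arm_command(xyz=[[0,0,-0.006],[0,0,-0.012],[0,0,-0.018],[0,0,-0.022],[0,0,-0.024],[0,0,-0.025],[0,0,-0.025],[0,0,-0.025]], turn=[0,0,0,0,0,0,0,0], fingers=[0.03,0.03,0.03,0.03,0.03,0.03,0.03,0.03])

```text
time: 14.2
tcp_pos: [0.4801, 0.2012, 0.2156]
orientation: [-3.141, -0.0, -0.385]
contact_force: [-0.3, 1.0, -3.6]
opening: 0.085
```

```bash
python3 - <<'E'
from h import *
s=readout.observe(); print(s["tcp_pos"],s["contact_force"],s["opening"])
w=read_camera("wrist"); c=read_camera("scene")
cv2.imwrite("pics/v4.png",np.hstack([cv2.resize(w[60:360,160:460],(450,450),interpolation=2),cv2.resize(c[90:230,300:409],(350,450),interpolation=2)]))
E
```

```text
[0.48006291 0.20124243 0.21561782] [-0.32947496  1.02225263 -3.64243657] 0.08542008552400156
```

View pics/v4.png

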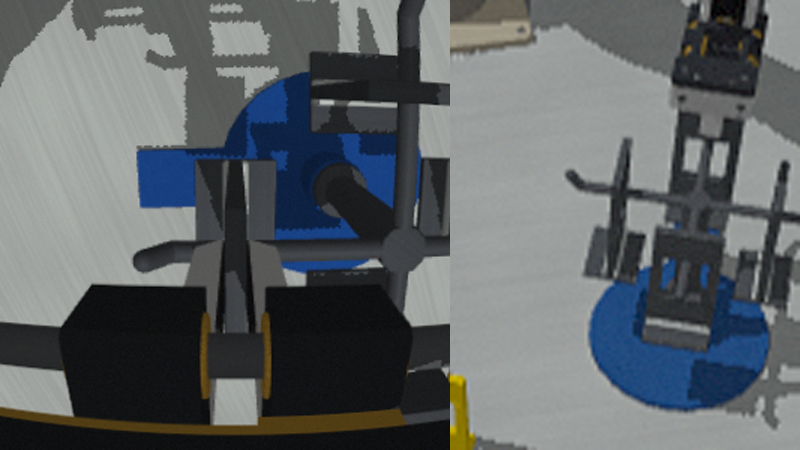

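The bar threads through the window: tip at wrist crop (145,258) outside the jaws, column at (403,250) inside. The weight is still on the gripper (-3.6 N), so I'll lower in small steps until the bar carries it.

arm_command(xyz=[[0,0,-0.001],[0,0,-0.0015],[0,0,-0.0015],[0,0,-0.0015]], turn=[0,0,0,0], fingers=[0.03,0.03,0.03,0.03])

```text
time: 14.8
tcp_pos: [0.4802, 0.2015, 0.2151]
orientation: [-3.141, -0.001, -0.385]
contact_force: [-2.1, -0.4, 6.2]
opening: 0.08
```

arm_command(xyz=[[0,0,0.0005],[0,0,0.0005],[0,0,0.0005],[0,0,0.0005],[0,0,0.0005],[0,0,0.0005]], turn=[0,0,0,0,0,0], fingers=[0.12,0.16,0.2,0.24,0.26,0.26])

```text
time: 15.55
tcp_pos: [0.4799, 0.2013, 0.2145]
orientation: [-3.142, 0.0, -0.385]
contact_force: [-0.2, -0.3, -0.7]
opening: 0.26
```

arm_command(xyz=[[0,0,0.01],[0,0,0.025],[0,0,0.05],[0,0,0.09],[-0.02,-0.02,0.13],[-0.04,-0.07,0.15],[-0.05,-0.12,0.15],[-0.05,-0.17,0.15]], turn=[0,0,0,0,0,0,0,0], fingers=[0.26,0.26,0.26,0.26,0.26,0.26,0.26,0.26])

```text
time: 16.55
tcp_pos: [0.4294, 0.0302, 0.3662]
orientation: [-3.141, -0.003, -0.384]
contact_force: [-0.1, 0.6, -0.2]
opening: 0.263
```

arm_command(xyz=[[0,-0.05,0],[0,-0.1,0],[0,-0.1,0],[0,-0.1,0],[0,-0.1,0],[0,-0.1,0],[0,-0.1,0],[0,-0.1,0]], turn=[0,0,0,0,0,0,0,0], fingers=[0.26,0.26,0.26,0.26,0.26,0.26,0.26,0.26])

```text
time: 17.55
tcp_pos: [0.43, -0.0684, 0.3645]
orientation: [-3.141, 0.0, -0.384]
contact_force: [0.6, -0.4, 0.5]
opening: 0.26
```

```bash
python3 - <<'E'
from h import *
s=readout.observe(); print(s["time"],s["tcp_pos"],s["contact_force"],s["opening"])
t=read_camera("top"); c=read_camera("scene"); c2=read_camera("scene"); print("motion",cv2.absdiff(c,c2)[90:230,300:430].max())
cv2.imwrite("pics/v5.png",np.hstack([cv2.resize(t[170:300,200:315],(398,450),interpolation=2),cv2.resize(c[90:230,310:435],(402,450),interpolation=2)]))
E
```

```text
17.55 [ 0.42996635 -0.06843834  0.36446486] [ 0.57366615 -0.36664452  0.48589934] 0.260410632644753
motion 57
```

View pics/v5.png

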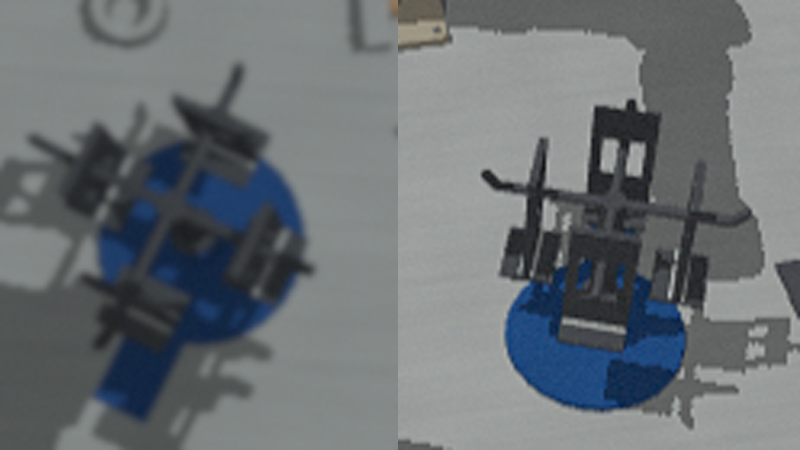

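The coupon hangs on the branch, which lies over the tongue (top crop tip at (100,343)). The frame difference may be swing or only noise, so I'll wait and check for motion and position.

arm_command(xyz=[[0,0,0],[0,0,0],[0,0,0],[0,0,0],[0,0,0],[0,0,0],[0,0,0],[0,0,0]], turn=[0,0,0,0,0,0,0,0], fingers=[0.26,0.26,0.26,0.26,0.26,0.26,0.26,0.26])

```text
time: 18.7
tcp_pos: [0.4299, -0.0688, 0.3645]
orientation: [-3.142, -0.0, -0.385]
contact_force: [-0.9, -0.5, -0.4]
opening: 0.264
```

arm_command(xyz=[[0,0,0],[0,0,0],[0,0,0],[0,0,0],[0,0,0],[0,0,0],[0,0,0],[0,0,0]], turn=[0,0,0,0,0,0,0,0], fingers=[0.26,0.26,0.26,0.26,0.26,0.26,0.26,0.26])

```text
time: 19.7
tcp_pos: [0.4299, -0.0687, 0.3645]
orientation: [-3.142, -0.0, -0.385]
contact_force: [-0.3, -0.7, 0.7]
opening: 0.261
```

```bash
python3 - <<'E'
from h import *
F=[cv2.GaussianBlur(read_camera("scene"),(5,5),0).astype(int) for _ in range(12)]
D=[np.abs(F[i]-F[0]).max(2) for i in range(1,12)]
print("tree",[int(d[100:200,335:412].max()) for d in D]); print("static ref",[int(d[200:260,200:330].max()) for d in D])
tip=onz("top",(200+100.5/3.461-.5,170+343.5/3.461-.5),.217)[:2]; print("tip",tip,"dist pointer",np.linalg.norm(tip-[.4444,.2141]))
# expected hang: project hung coupon's plate top corners & foot edge into scene
u=np.array([np.cos(np.radians(158)),np.sin(np.radians(158))]);n=np.array([-u[1],u[0]])
im=F[-1].astype(np.uint8); v=cv2.resize(im[90:190,330:410],(640,800),interpolation=2)[:600]
for r,l,z in((.077,-.03,.239),(.077,.03,.239),(.052,-.03,.112),(.052,.03,.112)):
    P=np.r_[np.array([.5515,.171])+r*u+l*n,z]; p=proj("scene",P); print((r,l,z),np.round(p,1))
    cv2.circle(v,tuple(int((a-o+.5)*8) for a,o in zip(p,(330,90))),5,(0,0,255),1)
cv2.imwrite("pics/v6.png",v)
E
```

```text
tree [5, 6, 5, 5, 5, 5, 5, 4, 5, 5, 5]
static ref [3, 3, 2, 3, 3, 3, 3, 2, 3, 3, 3]
tip [0.44478504 0.21407671] dist pointer 0.0003857485004612058
(0.077, -0.03, 0.239) [391.7 126.5]
(0.077, 0.03, 0.239) [371.  123.3]
(0.052, -0.03, 0.112) [385.6 161.9]
(0.052, 0.03, 0.112) [366.3 158.7]
```

View pics/v6.png

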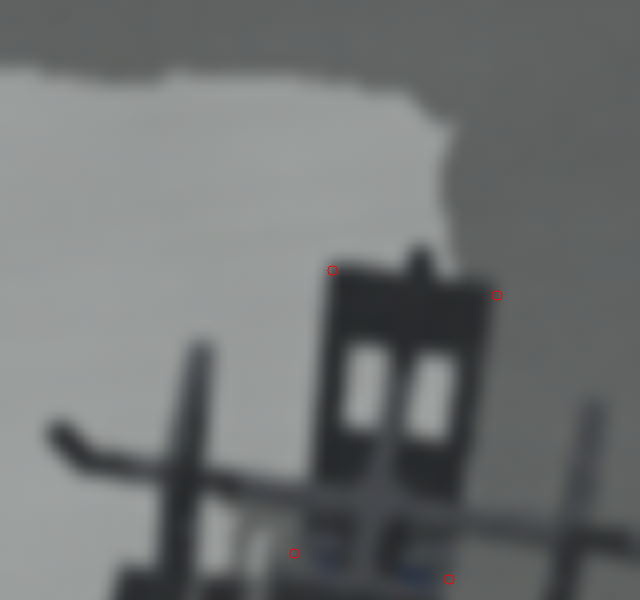

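The tree and coupon are still; the frame differences are at noise level. The head's upper corners, at (333,262) and (495,278) in the view, lie within about 2 px of where a correctly hung coupon projects. Handing in.

```bash
python3 -c "
from h import *
order.job_done(); print(readout.observe()['time'])"
```

```text
the job is handed in; nothing more can be done
the job is handed in; nothing more can be done
```

I turned the tree about 146° anticlockwise with the fingers straddling the empty branch. Then I gripped the grey coupon by its head, threaded its window over the branch's upturned end, and lowered it until the bar took the weight. I released it, withdrew and handed the job in at about 20 s of the 72 s.

**Last checks:**
- **Branch:** its tip measured within 1 mm of the pointer point from above, with roughly 2 mm calibration error.
- **Coupon:** it hangs through its window about 77 mm from the axis. The head's corners are within about 2 px of the predicted position, and I could not check its foot because other parts hide it.
- **Motion:** the first frame difference, just after release, was high (57). Two seconds later, with light blurring, it was down to noise: 5, against 3 for a static patch.
- **Robot:** the gripper was clear and force readings were near zero.
- **Bystanders:** I did not measure them afterwards. The arm never came near them at table height, and no unexpected contact force showed.

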